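Sort the fittings, then ready the centre punch over the ferrules

ROBOT

A 7-joint arm with a two-finger parallel gripper is mounted at the origin on a cart in front of the work surface, level with it; the furniture and walls round the work are solid. World frame = base frame: x ahead of the robot, y to its left, z up, the work surface at z = 0. Lengths are in mm, angles in rad, forces in N, time in s.
With the tool pointing down it reaches from about 425 to 1025 mm from the base axis. Payload 9.4 kg.
Tool frame: the origin (TCP) lies at the very end of the fingers, on their centre line; the grasp point (between the pads) lies 19 mm behind it; z points along the fingers, x is the direction in which the jaws open and shut, and the axes are right-handed (so a half turn about z gives the same grasp; the last joint's range is limited). The gripper opens to 93 mm and grips with 3 to 60 N. Pads are 15 mm wide; open, the fingers measure 128 mm over their backs; the gripper's body (75 mm by 188 mm) begins 65 mm behind the grasp point.
Start: joints at [1.165, 0.599, -0.003, 1.599, 0.002, 0.943, -0.08], TCP at [234.098, -686.165, 218.618] pointing down, gripper open.
Joint ranges: [-2.57, 2.57], [-0.35, 1.97], [-1.29, 1.29], [0.11, 2.56], [-1.05, 4.19], [0.11, 1.86], [-2.63, 2.63]. Speed limits (rad/s): [2.22, 2.22, 3.01, 3.01, 3.14, 3.14, 3.14].

INTERFACE

Orientations are given as [roll, pitch, yaw] about the fixed x, y, z axes, in that order (R = Rz(yaw) Ry(pitch) Rx(roll)).
In Python, from cell import observe, vision, order gives the robot as it stands.
- The arm moves only by the shell command python3 -m crank 'ROWS' [FORCE]. ROWS is JSON, a list of rows, each a list of 5 numbers: the opening, from -1 (shut) to 1 (fully open), then the shift along the tool's x, y, z in cm, then the turn about the tool's z in rad. In form: [[claw, dx, dy, dz, twist], ...]. A call has 1 to 5 rows; each row is the pose to reach, as a shift and turn from the pose commanded when the call began, along the tool's axes at that moment; what a row does not reach only later rows make up. A row lasts 1/10 s, in which the tool goes at most 50 mm and 8.59 degrees, less where a joint would pass 70% of its speed; a pose out of reach is approached as far as the arm can. A call with a gripper value outside its range is refused whole. The fingers move at their own pace and stop on an object; FORCE is the grip in N (left out, the last holds). Time passes only in rows, so rows that repeat a pose let the fingers close. It gives the time, the measured TCP pose, the force and the opening at its end, in the units of the state.
- observe(): the state, without advancing time (a new reading comes with each control period).
- vision.capture(name): name is "side" or "top"; returns a dict with "pixels" (384x512x3 uint8, red, green, blue), "K" (3x3 intrinsics, pixels), "T" (4x4, takes a point from camera to world coordinates). Camera axes: x right, y up, looking along -z (the intrinsics and any distortion apply to the point x, -y, -z); pixel columns grow to the right and rows downward; lengths in mm; the calibration is good to about 2 mm. A picture is of the moment at which its call begins. There is no depth.
- order.close_job(): hands the job in, once; it reports no verdict.
The state is a dict: "time": time; "q": joint angles; "joint_velocities": joint speeds; "joint_torque": joint torques, N m; "position": TCP position; "eef_rot": TCP orientation; "ft_force": force on the tool from outside, world axes, zero at the start; "wrist_torque": the same for the moment, N m; "grip_width": finger opening in mm.
Only numpy, scipy, OpenCV 4.12 (cv2) and the standard library are available. Lean on these libraries where they do the work, as an engineer would, in place of code of your own. Each camera call takes 0.05 s, during which the arm holds its last target. There are 200 camera calls.

TASK

Get a batch of ferrules ready for punch-marking: first put the loose ferrule into the blue tray that already holds a ferrule and the loose nut into the blue tray that already holds a nut. Then draw the centre punch straight up out of its wooden block, tip it over to a slant about halfway between upright and level with its point still the lower end, and finish while holding it still like that, its point over the inside of the ferrule tray and at least 3 cm above the tray's rim. Keep hold of the punch at the end, and leave the trays and the other things on the bench where they are.

Things in the scene. Friction and masses are not known exactly. Their poses are not given: they have to be found in the camera images.
- punch: centre punch: dark steel rod about 11 mm thick and 99 mm long with a tapered point, 0.05 kg. It starts standing point down in the middle hole of the wooden block, loosely (15 mm hole, 36 mm deep; it may lean a few degrees), about 63 mm of it showing above the block. Its y axis runs along the rod from the head to the point (down at the start); the origin lies half way along, on the side of the rod, 6 mm off its axis (the axis is at z = +6 mm of its own frame).
- punch_point (a point): the tip of the punch's point, on the rod's axis, 99 mm from punch_head
- punch_head (a point): centre of the punch's blunt head end, on the rod's axis; it starts about 108 mm above the bench
- punch_block: wooden block, 35 x 72 x 45 mm (its x, y, z), fixed to the bench, with three 15 mm wide holes 36 mm deep along its y at -22, 0 and +22 mm; the outer two are empty. Origin: centre of its underside.
- block_hole (a point): centre of the mouth of the block's middle hole, 45 mm above the bench
- ferrule_tray: blue open tray, the one that already holds a ferrule: 105 x 148 x 45 mm (its x, y, z), loose, 0.4 kg. Origin: centre of its underside. Inside 92 x 133 mm, floor 2 mm thick, walls about 7 mm thick and 45 mm high, the wall on its -y side only 32 mm high. The ferrule in it stands at about y = +41 mm; the rest of the floor is free.
- nut_tray: blue open tray of the same form and size, the one that already holds a nut (at about its y = +41 mm); same origin and axes.
- ferrule: loose brass-coloured ferrule: plain round sleeve, 33 mm across, 36 mm tall, with a bore, 0.08 kg; stands upright on the bench. Origin: centre of its underside, z along the bore.
- nut: loose grey six-sided nut, lying flat on the bench, 22 mm tall, 42 mm over its corners (along its x), 36 mm across flats (one pair of flats faces its +y and -y), 0.1 kg. Origin: centre of its underside.
- sample_ferrule: grey ferrule, 27 mm across, 28 mm tall, that already stands in the ferrule tray. Origin: centre of its underside.
- sample_nut: brass-coloured six-sided nut, 35 x 30 x 16 mm, that already lies in the nut tray. Origin: centre of its underside.
- elbow: bystander: grey steel elbow fitting, 28 x 57 x 45 mm. Origin: centre of its underside.
- die: bystander: grey steel die segment, 30 x 38 x 50 mm. Origin: centre of its underside.
- vice_mid (a point): furniture, fixed: middle of the bench vice's top. The vice stands up to 210 mm high within 120 mm of it in x and y (its low rear slide, on the side of the trays, is 130 mm high).
- lamp_foot (a point): furniture, fixed: middle of the top of the lamp's round foot, 40 mm high, 70 mm radius; its gooseneck rises from there to the right (-y), 220 mm high near the foot, to a bulb 150 mm to the right at 380 mm.
- hose_machine (a point): furniture, fixed: top (460 mm high) of the hose machine, which stands to the right of the work, up to 250 mm from this point in x and 170 mm in y, between the arm's start and the work: pass above it.
- cabinet_corner (a point): furniture, fixed: near corner of a tall cabinet behind the work, at bench height. Its front runs back to the right, and a swaging press 310 mm high and 145 mm in radius stands in front of it, centred 50 mm further in x and 320 mm to the right (-y) of this point. Keep the hand clear of both.

How it is judged:
By the outcome, as a careful person would: the job done as asked, in the order asked, and still so for the second after the job is handed in, while the arm keeps its last pose, push and grip.
It also fails if it takes over 72 s, if anything falls off the work surface, if the arm or the gripper's body presses on something with over 40 N, if the wrist force passes 120 N, or if a joint passes its speed limit or range.

## Working session

There is one attempt and no reset: what is moved stays moved. The work goes in short steps, Python scripts to look and compute and a shell command to move; the robot and the scene stay as the last step left them, time stands still between calls to the robot, and variables do not carry over. Pictures are saved under pics/ and viewed, about 8 in all and at most 12, crops included, and the job is handed in when it is done.

```bash
ls; mkdir -p pics
python3 - <<'E'
from cell import observe, vision
import cv2
print(observe())
for n in("side","top"):
    c=vision.capture(n); cv2.imwrite(f"pics/{n}0.png",c["pixels"][:,:,::-1]); print(n,{k:v for k,v in c.items() if k!='pixels'})
a=[cv2.imread(f"pics/{n}0.png") for n in("side","top")]
E
```

```text
pics
{'time': 0.0, 'q': array([ 1.16527957,  0.60014996, -0.00252447,  1.60010844,  0.00180727,
        0.9429008 , -0.07981855]), 'joint_velocities': array([ 0.00064144, -0.00108565,  0.00095919, -0.00086727, -0.00119664,
       -0.00084082, -0.00021152]), 'joint_torque': array([ 2.54332945e-04, -7.65063572e+01,  1.49773076e+00, -2.52346963e+01,
       -5.24248718e-02,  1.69647468e-02,  1.75400669e-04]), 'position': array([ 233.93454815, -685.71392303,  217.74996201]), 'eef_rot': array([ 3.14143287e+00,  1.55653200e-03, -1.24195100e+00]), 'ft_force': array([ 0.94551948,  0.14597246, -0.68827225]), 'wrist_torque': array([-0.04577621,  0.02649992, -0.03912575]), 'grip_width': 93.3111411674898}
side {'K': array([[464.94557916,   0.        , 257.12838994],
       [  0.        , 464.94557916, 193.05734509],
       [  0.        ,   0.        ,   1.        ]]), 'T': array([[ 5.07228229e-01,  3.89258265e-01, -7.68893703e-01,
        -7.13350637e+02],
       [-8.61686099e-01,  2.13832895e-01, -4.60187527e-01,
        -7.11845966e+02],
       [-1.47170317e-02,  8.95965120e-01,  4.43880517e-01,
         1.00354735e+03],
       [ 0.00000000e+00,  0.00000000e+00,  0.00000000e+00,
         1.00000000e+00]])}
top {'K': array([[494.81889951,   0.        , 251.54198576],
       [  0.        , 494.81889951, 183.17640901],
       [  0.        ,   0.        ,   1.        ]]), 'T': array([[-2.85078449e-02,  9.80646011e-01, -1.93702616e-01,
         2.10493819e+02],
       [-9.99172234e-01, -3.35814661e-02, -2.29593372e-02,
         2.93465137e+01],
       [-2.90198003e-02,  1.92887755e-01,  9.80791601e-01,
         1.87979004e+03],
       [ 0.00000000e+00,  0.00000000e+00,  0.00000000e+00,
         1.00000000e+00]])}
```

View pics/side0.png

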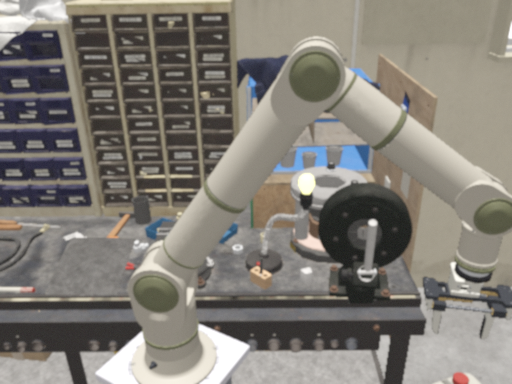

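View pics/top0.png

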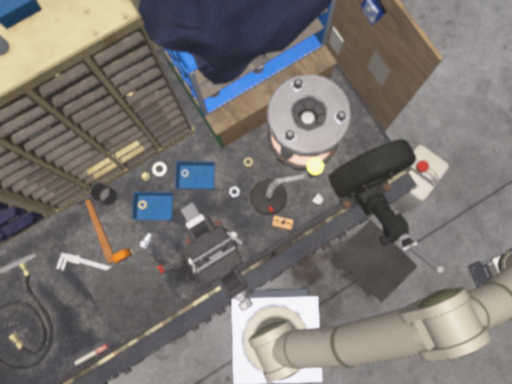

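```bash
cat > h.py <<'E'
import numpy as np, cv2
from cell import observe, vision
def cap(n):
    c=vision.capture(n); return c["pixels"][:,:,::-1].copy(),c["K"],c["T"]
def ray(K,T,u,v):
    d=np.linalg.inv(K)@[u,v,1]; d=T[:3,:3]@(d*[1,-1,-1]); return T[:3,3],d
def onz(K,T,u,v,z):
    o,d=ray(K,T,u,v); return (o+d*(z-o[2])/d[2])[:3]
def proj(K,T,p):
    q=T[:3,:3].T@(np.array(p,float)-T[:3,3]); q=q*[1,-1,-1]; u=K@q; return u[:2]/u[2]
def crop(img,x0,y0,x1,y1,s,name):
    cv2.imwrite(name,cv2.resize(img[y0:y1,x0:x1],None,fx=s,fy=s,interpolation=cv2.INTER_CUBIC))
E
python3 - <<'E'
from h import *
i=cv2.imread("pics/top0.png"); crop(i,130,145,330,245,4,"pics/tc.png")
i=cv2.imread("pics/side0.png"); crop(i,120,190,320,300,4,"pics/sc.png")
E
```

```text
(no output)
```

View pics/tc.png

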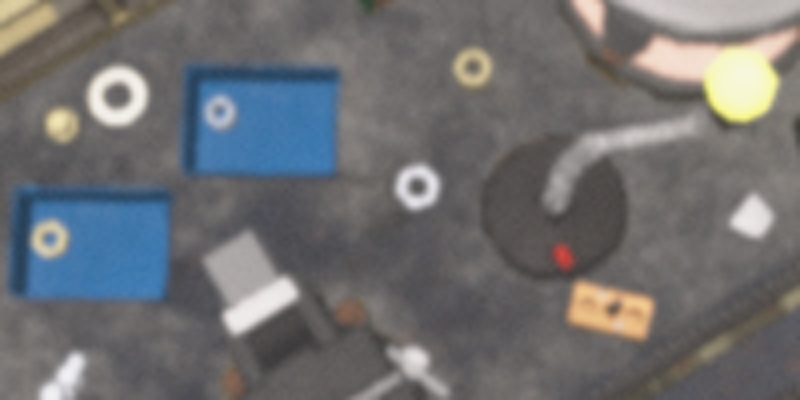

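```bash
cat > m.py <<'E'
from h import *
i,K,T=cap("top"); 
hsv=cv2.cvtColor(i,cv2.COLOR_BGR2HSV)
def blobs(m,x0,y0,x1,y1,amin=8):
    mm=np.zeros_like(m); mm[y0:y1,x0:x1]=m[y0:y1,x0:x1]
    n,l,s,c=cv2.connectedComponentsWithStats(mm)
    return [(l==k,s[k],c[k]) for k in range(1,n) if s[k][4]>=amin]
blue=cv2.inRange(hsv,(100,120,50),(125,255,255))
blue=cv2.morphologyEx(blue,cv2.MORPH_CLOSE,np.ones((3,3)))
for m,s,c in blobs(blue,125,150,225,230,200):
    cnt=cv2.findContours(m.astype('uint8'),cv2.RETR_EXTERNAL,cv2.CHAIN_APPROX_NONE)[0][0]
    r=cv2.minAreaRect(cnt); b=cv2.boxPoints(r)
    print("tray",s,r); print(np.array([onz(K,T,*p,43)[:2] for p in b]).round(1).tolist())
lab=cv2.cvtColor(i,cv2.COLOR_BGR2LAB).astype(int)
g=cv2.cvtColor(i,cv2.COLOR_BGR2GRAY)
br=((lab[:,:,2]>143)&(g>90)).astype('uint8')
for m,s,c in blobs(br,235,150,262,175): print("ferr",s,c,onz(K,T,*c,36).round(1))
gr=(g>125).astype('uint8')
for m,s,c in blobs(gr,225,182,245,202): print("nut",s,c,onz(K,T,*c,22).round(1))
og=cv2.inRange(hsv,(5,90,110),(20,255,255))
for m,s,c in blobs(og,265,210,300,235,20):
    cnt=cv2.findContours(m.astype('uint8'),cv2.RETR_EXTERNAL,cv2.CHAIN_APPROX_NONE)[0][0]
    r=cv2.minAreaRect(cnt); print("block",s,r,onz(K,T,*r[0],45).round(1),np.array([onz(K,T,*p,45)[:2] for p in cv2.boxPoints(r)]).round(1).tolist())
a=cv2.resize(i[205:240,260:305],None,fx=9,fy=9,interpolation=cv2.INTER_NEAREST)
b=cv2.resize(i[180:215,212:257],None,fx=9,fy=9,interpolation=cv2.INTER_NEAREST)
si,K2,T2=cap("side"); c=cv2.resize(si[205:295,195:305],None,fx=7,fy=7,interpolation=cv2.INTER_CUBIC)[:285*2,:810]
print(K2is:=None, [proj(K2,T2,p).round(0).tolist() for p in ([845,50,20],[700,100,10])])
top=np.hstack([b,a]); c=cv2.resize(si[235:295,220:310],(400,267),interpolation=cv2.INTER_CUBIC)
top[:, :]=top; cv2.imwrite("pics/mix.png",np.vstack([top[:, :800],np.hstack([c,np.zeros((267,400,3),'uint8')])]))
E
python3 m.py
```

```text
tray [176 162  38  27 893] ((194.5, 175.0), (26.0, 37.0), 90.0)
[[665.9, 359.6], [660.8, 217.4], [559.6, 218.8], [564.4, 359.5]]
tray [133 192  39  28 911] ((152.0, 205.5), (27.0, 38.0), 90.0)
[[554.5, 523.5], [549.6, 378.5], [446.8, 378.2], [451.4, 521.7]]
ferr [244 158   9   9  52] [247.96153846 161.76923077] [658.7  83.8  36. ]
nut [228 185  12  13 108] [233.87962963 191.05555556] [549.  141.2  22. ]
block [272 216  21  14 189] ((282.1629333496094, 222.46066284179688), (19.862590789794922, 10.718303680419922), 12.994616508483887) [420.3 -37.2  45. ] [[410.4, 3.6], [449.1, -6.8], [430.1, -78.1], [391.6, -67.4]]
None [[292.0, 219.0], [265.0, 234.0]]
```

View pics/mix.png

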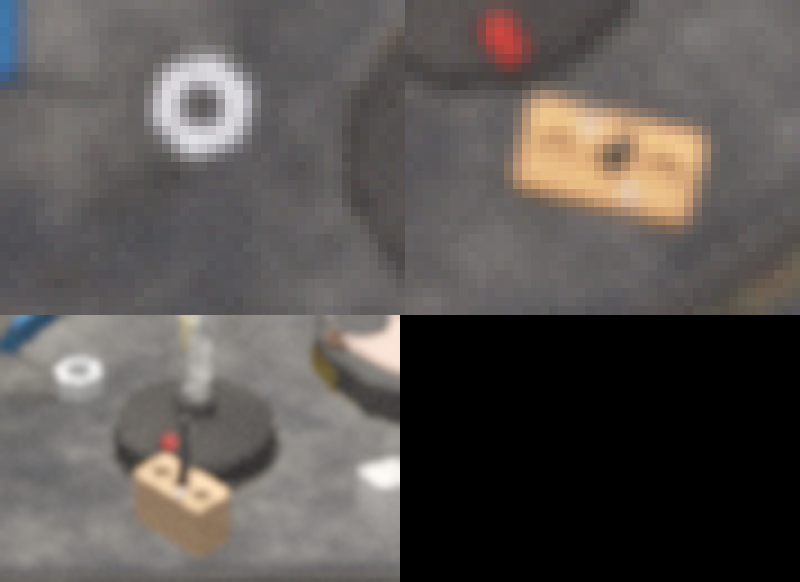

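```bash
python3 -m crank '[[1,0,0,-5,0.11],[1,0,0,-10,0.22],[1,0,0,-15,0.329],[1,0,0,-20,0.329],[1,0,0,-25,0.329]]'; python3 -m crank '[[1,0,0,-5,0],[1,0,0,-9,0],[1,0,0,-9,0]]'
python3 - <<'E'
from h import *
i=cv2.imread("pics/top0.png"); K=np.array([[494.81889951,0,251.54198576],[0,494.81889951,183.17640901],[0,0,1]])
g=cv2.cvtColor(i,cv2.COLOR_BGR2GRAY).astype(float)
def harm(cx,cy):
    th=np.linspace(0,2*np.pi,72,endpoint=False); rr=[]
    for t in th:
        r=np.arange(4,10,.05); u=(cx+r*np.cos(t)).astype('float32'); v=(cy+r*np.sin(t)).astype('float32')
        p=cv2.remap(g.astype('float32'),u[None],v[None],cv2.INTER_CUBIC)[0]; k=np.where(p<135)[0]; rr.append(r[k[0]] if len(k) else np.nan)
    rr=np.array(rr); 
    return th,rr
th,rr=harm(233.88,191.06); print(rr[::3].round(2))
for n in(1,2,4,5,6,7,8): 
    c=np.mean(rr*np.exp(-1j*n*th))*2; print(n,abs(c).round(3),np.degrees(-np.angle(c)/n*-1).round(1))
print(observe()['position'],observe()['eef_rot'])
E
```

```text
time: 0.7
position: [234.1, -685.6, 470.8]
eef_rot: [3.141, -0.0, -1.571]
ft_force: [0.1, -1.2, -1.0]
grip_width: 93.2
time: 1.0
position: [234.1, -686.9, 565.2]
eef_rot: [-3.138, -0.009, -1.571]
ft_force: [-0.6, 0.1, -0.3]
grip_width: 92.9
[5.9  5.85 5.95 6.   5.95 5.85 6.05 6.2  5.95 5.65 5.85 6.05 5.85 5.75
 5.8  5.8  5.75 5.75 5.95 6.1  5.85 5.75 5.85 5.95]
1 0.083 -74.5
2 0.047 -89.9
4 0.076 -7.0
5 0.017 29.1
6 0.134 16.4
7 0.02 -4.3
8 0.001 18.2
[ 234.14172821 -686.90276849  565.19946774] [-3.13819329 -0.00870001 -1.57112897]
```

```bash
for k in 1; do python3 -m crank '[[1,-4.28,-2.36,0,0],[1,-8.56,-4.72,0,0],[1,-12.84,-7.08,0,0],[1,-17.12,-9.44,0,0],[1,-21.4,-11.8,0,0]]'
python3 -m crank '[[1,-4.28,-2.36,0,0],[1,-8.56,-4.72,0,0],[1,-12.84,-7.08,0,0],[1,-17.12,-9.44,0,0],[1,-21.4,-11.8,0,0]]'
python3 -m crank '[[1,-4.28,-2.36,0,0],[1,-8.56,-4.72,0,0],[1,-12.84,-7.08,0,0],[1,-17.12,-9.44,0,0],[1,-21.4,-11.8,0,0]]'
python3 -m crank '[[1,-4.28,-2.36,0,0],[1,-8.56,-4.72,0,0],[1,-12.84,-7.08,0,0],[1,-12.84,-7.08,0,0]]'; done
python3 - <<'E'
from h import *
i,K,T=cap("side"); cv2.imwrite("pics/side1.png",i)
# predicted pixels
P=dict(ferr=[658.7,83.8,36],nut=[549,141.2,22],blk=[420.3,-37.2,45],ft=[613,289,45],nt=[500,451,45])
for k,p in P.items(): print(k,proj(K,T,p).round(1))
crop(i,130,185,330,285,4,"pics/sc1.png")
E
```

```text
time: 1.5
position: [352.7, -470.1, 558.0]
eef_rot: [3.141, 0.0, -1.571]
ft_force: [1.2, -0.7, 0.8]
grip_width: 92.6
time: 2.0
position: [470.5, -256.2, 558.2]
eef_rot: [3.141, 0.0, -1.571]
ft_force: [0.4, 0.9, -1.3]
grip_width: 92.8
time: 2.5
position: [588.6, -42.4, 558.1]
eef_rot: [3.141, -0.0, -1.571]
ft_force: [1.5, 0.1, 0.2]
grip_width: 93.2
time: 2.9
position: [660.1, 91.6, 555.4]
eef_rot: [3.137, 0.003, -1.562]
ft_force: [-0.5, -0.1, -1.0]
grip_width: 93.1
ferr [263.3 233.9]
nut [236.4 246.2]
blk [259.4 272.1]
ft [214.3 224.4]
nt [165.7 226.9]
```

View pics/sc1.png

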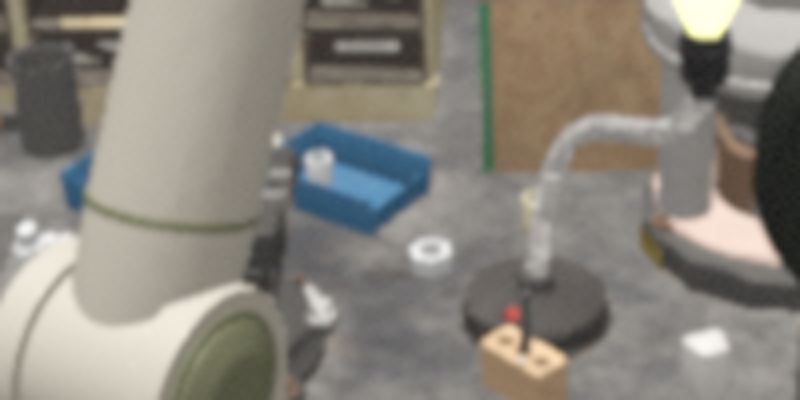

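```bash
python3 -m crank '[[1,0,0,5,0],[1,0,0,10,0],[1,0,0,15,0],[1,0,0,20,0],[1,0,0,25,0]]'
python3 -m crank '[[1,0,0,5,0],[1,0,0,10,0],[1,0,0,15,0],[1,0,0,20,0],[1,0,0,23,0]]'
python3 -m crank '[[1,0,0,3,0],[1,0,0,5,0],[1,0,0,6,0],[1,0,0,7,0],[1,0,0,7,0]]'
python3 -m crank '[[-0.1,0,0,0,0],[-0.2,0,0,0,0],[-0.3,0,0,0,0],[-0.4,0,0,0,0],[-0.5,0,0,0,0]]' 15
python3 -m crank '[[-0.6,0,0,0,0],[-0.6,0,0,0,0],[-0.6,0,0,0,0],[-0.6,0,0,0,0],[-0.6,0,0,0,0]]' 15
```

```text
time: 3.45
position: [658.3, 82.4, 307.0]
eef_rot: [-3.141, -0.001, -1.573]
ft_force: [-0.1, 0.3, -0.3]
grip_width: 92.8
time: 3.95
position: [656.9, 82.1, 75.0]
eef_rot: [3.138, -0.001, -1.572]
ft_force: [-0.0, -0.4, -0.7]
grip_width: 93.4
time: 4.45
position: [658.7, 83.6, 8.1]
eef_rot: [3.141, -0.0, -1.571]
ft_force: [-0.1, -0.8, -0.3]
grip_width: 93.1
time: 4.95
position: [659.2, 84.2, 9.0]
eef_rot: [-3.141, 0.0, -1.571]
ft_force: [-0.0, 0.0, -0.2]
grip_width: 57.9
time: 5.45
position: [659.0, 84.1, 8.5]
eef_rot: [3.141, -0.0, -1.571]
ft_force: [-0.5, 0.8, -0.1]
grip_width: 32.8
```

```bash
python3 -m crank '[[-0.6,0,0,-4,0],[-0.6,0,0,-8,0],[-0.6,0,0,-11.5,0],[-0.6,-4.5,1.1,-11.5,0],[-0.6,-9,2.3,-11.5,0]]'
python3 -m crank '[[-0.6,-4.5,1.1,0,0],[-0.6,-9.3,2.3,0,0],[-0.6,-9.3,2.3,0,0],[-0.6,-9.3,2.3,3,0],[-0.6,-9.3,2.3,6,0]]'
python3 -m crank '[[-0.6,0,0,2,0],[-0.6,0,0,4,0],[-0.6,0,0,5,0],[-0.6,0,0,5.3,0],[-0.6,0,0,5.3,0]]'
```

```text
time: 5.95
position: [637.2, 173.3, 125.1]
eef_rot: [-3.139, 0.0, -1.576]
ft_force: [0.7, 1.0, -0.2]
grip_width: 32.2
time: 6.45
position: [613.5, 267.9, 63.7]
eef_rot: [-3.14, 0.001, -1.57]
ft_force: [-0.2, -1.1, -0.9]
grip_width: 32.4
time: 6.95
position: [612.9, 267.1, 10.9]
eef_rot: [3.141, -0.0, -1.571]
ft_force: [-0.7, 0.2, -0.7]
grip_width: 32.9
```

```bash
python3 -m crank '[[-0.35,0,0,0,0],[-0.1,0,0,0,0],[-0.1,0,0,0,0],[-0.1,0,0,-3,0],[-0.1,0,0,-8,0]]'
python3 -m crank '[[-0.1,0,0,-4,0],[0.3,0,0,-5,0],[0.6,4.2,2.1,-5,0.1],[1,8.4,4.2,-5,0.2],[1,12.6,6.4,-5,0.24]]'
python3 -m crank '[[1,0,0,0,0],[1,0,0,0,0]]'
python3 - <<'E'
from h import *
i,K,T=cap("top"); crop(i,125,145,285,265,5,"pics/t2.png")
E
```

```text
time: 7.45
position: [611.2, 266.3, 88.6]
eef_rot: [3.136, -0.003, -1.571]
ft_force: [1.2, 0.9, 1.2]
grip_width: 41.9
time: 7.95
position: [548.0, 139.8, 140.3]
eef_rot: [-3.141, -0.0, -1.814]
ft_force: [0.3, -0.7, -0.1]
grip_width: 69.6
time: 8.15
position: [548.9, 140.2, 140.7]
eef_rot: [-3.141, -0.0, -1.812]
ft_force: [0.3, 0.7, 0.3]
grip_width: 85.4
```

View pics/t2.png

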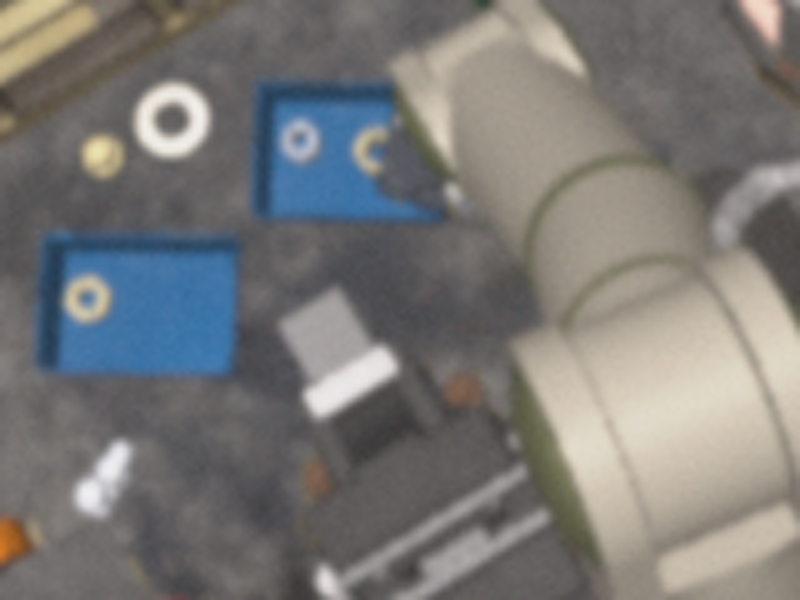

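```bash
python3 -m crank '[[1,0,0,4,0],[1,0,0,8,0],[1,0,0,11,0],[1,0,0,13,0],[1,0,0,13.6,0]]'
python3 -m crank '[[0.4,0,0,0,0],[0.1,0,0,0,0],[-0.1,0,0,0,0],[-0.2,0,0,0,0],[-0.3,0,0,0,0]]' 15
python3 -m crank '[[-0.4,0,0,0,0],[-0.5,0,0,0,0],[-0.5,0,0,0,0],[-0.5,0,0,0,0],[-0.5,0,0,0,0]]' 20
```

```text
time: 8.7
position: [548.3, 142.7, 2.0]
eef_rot: [3.139, -0.001, -1.809]
ft_force: [0.2, -0.1, 0.2]
grip_width: 92.6
time: 9.2
position: [549.5, 141.2, 5.4]
eef_rot: [-3.141, 0.001, -1.811]
ft_force: [-0.4, 0.6, 0.1]
grip_width: 57.6
time: 9.7
position: [549.1, 141.0, 4.7]
eef_rot: [-3.142, -0.0, -1.811]
ft_force: [-0.6, -1.2, 2.5]
grip_width: 36.4
```

```bash
python3 -m crank '[[-0.5,0,0,-4.5,0],[-0.5,0,0,-9,-0.06],[-0.5,0,0,-13.5,-0.16],[-0.5,0,0,-18,-0.24],[-0.5,0,0,-18,-0.24]]'
python3 -m crank '[[-0.5,-4.8,0.8,0,0],[-0.5,-9.6,1.6,0,0],[-0.5,-14.4,2.4,0,0],[-0.5,-19.2,3.2,0,0],[-0.5,-24,4.1,0,0]]'
python3 -m crank '[[-0.5,-4.7,0.8,0,0],[-0.5,-4.7,0.8,0,0],[-0.5,-4.7,0.8,4.5,0],[-0.5,-4.7,0.8,9,0],[-0.5,-4.7,0.8,13,0]]'
python3 -m crank '[[-0.5,0,0,2,0],[-0.5,0,0,4,0],[-0.5,0,0,4.7,0],[-0.5,0,0,4.7,0]]'
```

```text
time: 10.2
position: [551.7, 142.1, 190.0]
eef_rot: [-3.133, 0.003, -1.569]
ft_force: [0.6, 0.0, -1.5]
grip_width: 36.2
time: 10.7
position: [507.3, 382.7, 183.3]
eef_rot: [3.141, -0.001, -1.572]
ft_force: [1.7, 0.1, -0.6]
grip_width: 36.4
time: 11.2
position: [499.5, 427.0, 51.9]
eef_rot: [3.141, -0.001, -1.572]
ft_force: [1.0, 0.2, -0.2]
grip_width: 35.9
time: 11.6
position: [499.6, 427.1, 6.3]
eef_rot: [3.14, -0.002, -1.572]
ft_force: [-0.1, 0.9, -1.2]
grip_width: 35.6
```

```bash
python3 -m crank '[[-0.3,0,0,0,0],[-0.05,0,0,0,0],[-0.05,0,0,0,0],[-0.05,0,0,-3,0],[-0.05,0,0,-8,0]]'
python3 -m crank '[[-0.05,0,0,-4.5,0],[-0.05,0,0,-9,0],[-0.05,0,0,-13.5,0],[-0.05,0,0,-18,0],[-0.05,0,0,-22,0]]'
python3 - <<'E'
from h import *
i,K,T=cap("top"); s,K2,T2=cap("side"); cv2.imwrite("pics/top3.png",i); cv2.imwrite("pics/side3.png",s)
print(onz(K,T,268.5,197,40),onz(K,T,316,166,380), onz(K,T,268,196,40))
a=cv2.resize(i[200:240,257:307],None,fx=8,fy=8,interpolation=cv2.INTER_CUBIC)
b=cv2.resize(s[250:290,236:286],None,fx=8,fy=8,interpolation=cv2.INTER_CUBIC)
c=cv2.resize(i[150:230,125:225],None,fx=4,fy=4,interpolation=cv2.INTER_CUBIC)[:280]
cv2.imwrite("pics/m3.png",np.vstack([np.hstack([a,b]),np.hstack([c,np.zeros((280,400,3),'uint8')])]))
E
```

```text
time: 12.1
position: [498.6, 426.9, 85.8]
eef_rot: [3.137, -0.004, -1.571]
ft_force: [1.0, 0.3, 0.0]
grip_width: 44.2
time: 12.6
position: [500.0, 428.1, 310.7]
eef_rot: [-3.14, 0.001, -1.571]
ft_force: [0.8, 1.1, -0.3]
grip_width: 44.4
[518.61739214  10.0660706   40.        ] [ 554.09303891 -136.85431591  380.        ] [522.49706765  11.81379242  40.        ]
```

View pics/m3.png

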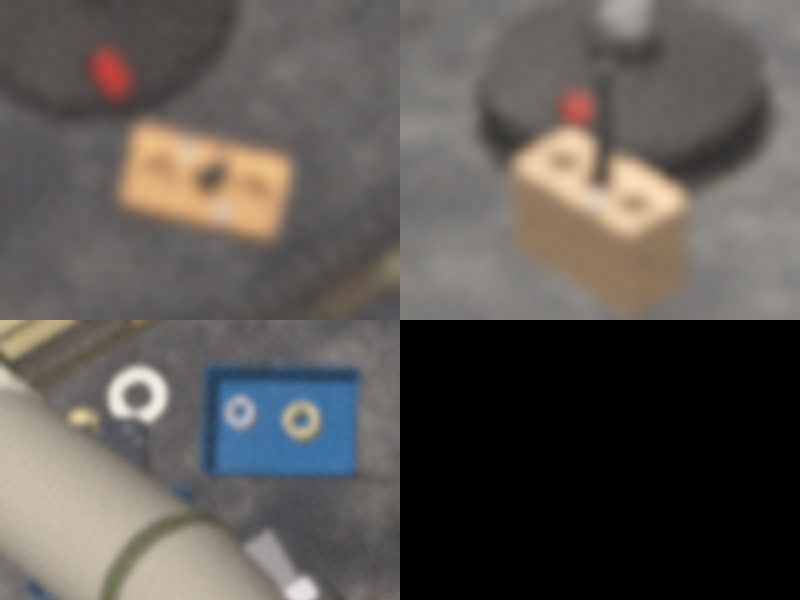

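```bash
cat >> h.py <<'E'
def tri(*ks):
    A=np.zeros((3,3));b=np.zeros(3)
    for K,T,u,v in ks:
        o,d=ray(K,T,u,v); d=d/np.linalg.norm(d); M=np.eye(3)-np.outer(d,d); A+=M;b+=M@o
    p=np.linalg.solve(A,b); return p,[np.linalg.norm((np.eye(3)-np.outer(d/np.linalg.norm(d),d/np.linalg.norm(d)))@(p-o)) for o,d in [ray(*k) for k in ks]]
E
python3 - <<'E'
from h import *
_,K,T=cap("top"); _,K2,T2=cap("side")
px=lambda x,y,x0,y0:((x+.5)/8-.5+x0,(y+.5)/8-.5+y0)
c=px(206.75,179.5,257,200); print("hole top",onz(K,T,*c,45), "side", onz(K2,T2,*px(200,183,236,250),45))
h=px(217,168,257,200); g=px(206,74,236,250)
print("head",tri((K,T,*h),(K2,T2,*g)),onz(K,T,*h,108),onz(K2,T2,*g,108))
t=[onz(K,T,*px(x,y,257,200),45)[:2].round(1).tolist() for x,y in((135,118),(297,155),(277,242),(118,203))];print(t)
print([onz(K2,T2,*px(x,y,236,250),45)[:2].round(1).tolist() for x,y in((112,160),(172,125),(288,190),(230,240))])
E
```

```text
hole top [421.94181728 -38.19659462  45.        ] side [420.58121241 -41.75359755  45.        ]
head (array([421.67924267, -42.57204917, 100.7832638 ]), [np.float64(1.947437183318774), np.float64(1.9474371833188193)]) [419.71119517 -40.67906567 108.        ] [413.93034909 -49.3684865  108.        ]
[[451.8, -6.0], [432.0, -80.5], [391.9, -69.5], [412.3, 3.4]]
[[416.3, 0.1], [451.7, -9.4], [434.8, -77.3], [391.9, -73.0]]
```

```bash
python3 -m crank '[[0.1,4.68,0.79,0,0],[0.1,9.36,1.58,0,0],[0.1,14.04,2.37,0,0],[0.1,18.72,3.16,0,0],[0.1,23.4,3.95,0,0]]'
python3 -m crank '[[0.1,4.68,0.79,0,0],[0.1,9.36,1.58,0,0],[0.1,14.04,2.37,0,0.07],[0.1,18.72,3.16,0,0.17],[0.1,23.4,3.95,0,0.27]]'
python3 -m crank '[[0.2,0,0,4,0],[0.3,0,0,8,0],[0.3,0,0,12,0],[0.3,0,0,15,0],[0.3,0,0,15,0]]'
python3 - <<'E'
from h import *
s,K2,T2=cap("side"); o=observe(); print(o['position'],o['eef_rot'],o['q'])
crop(s,200,170,320,290,5,"pics/s4.png")
E
```

```text
time: 13.3
position: [459.2, 191.9, 306.0]
eef_rot: [3.139, -0.001, -1.571]
ft_force: [1.0, -0.4, 0.8]
grip_width: 51.4
time: 13.8
position: [419.4, -41.7, 306.5]
eef_rot: [3.14, -0.001, -1.845]
ft_force: [1.4, -0.6, 0.9]
grip_width: 51.0
time: 14.3
position: [417.9, -39.8, 154.0]
eef_rot: [3.133, -0.002, -1.841]
ft_force: [-0.1, 1.1, 0.1]
grip_width: 60.4
[419.04089713 -39.83218994 155.8882152 ] [ 3.13575324e+00 -1.80638763e-03 -1.84078606e+00] [-1.83302592e-03  3.50918601e-01 -4.99891514e-02  2.32708587e+00
  3.76542080e-02  4.70390150e-01 -1.92324420e+00]
```

View pics/s4.png

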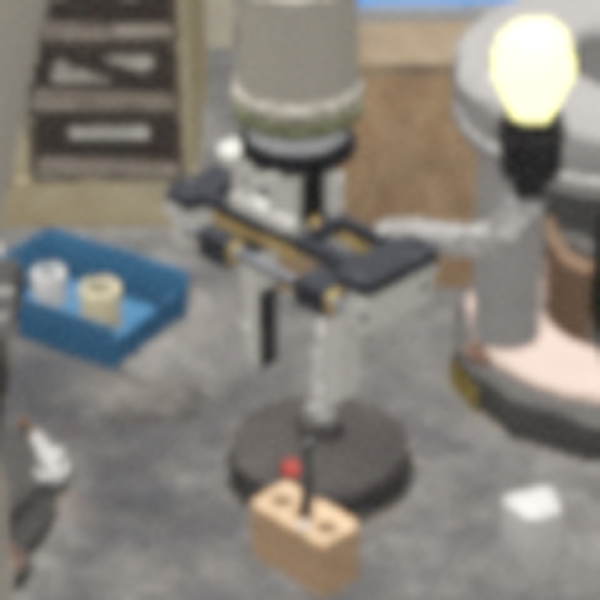

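```bash
python3 -m crank '[[0.3,0,0,3,0],[0.3,0,0,6,0],[0.3,0,0,8.5,0],[0.3,0,0,10,0],[0.3,0,0,10,0]]'
python3 -m crank '[[0,0,0,0,0],[-0.3,0,0,0,0],[-0.5,0,0,0,0],[-0.6,0,0,0,0],[-0.7,0,0,0,0]]' 6
python3 -m crank '[[-1,0,0,0,0],[-1,0,0,0,0],[-1,0,0,0,0],[-1,0,0,0,0]]' 6
```

```text
time: 14.85
position: [421.0, -39.7, 57.2]
eef_rot: [3.14, -0.001, -1.841]
ft_force: [-0.3, -0.2, -0.3]
grip_width: 60.5
time: 15.35
position: [421.2, -39.8, 58.1]
eef_rot: [-3.141, 0.0, -1.841]
ft_force: [-0.3, -0.5, 0.5]
grip_width: 25.2
time: 15.75
position: [421.0, -39.8, 57.6]
eef_rot: [3.142, -0.0, -1.841]
ft_force: [-1.2, -0.8, 0.9]
grip_width: 11.0
```

```bash
python3 -m crank '[[-1,0,0,0,0],[-1,0,0,0,0],[-1,0,0,-0.5,0],[-1,0,0,-1.5,0],[-1,0,0,-3,0]]' 25
python3 -m crank '[[-1,0,0,-2,0],[-1,0,0,-4,0],[-1,0,0,-7,0],[-1,0,0,-10,0],[-1,0,0,-13,0]]'
python3 -m crank '[[-1,0,0,-4,0],[-1,0,0,-8,0],[-1,0,0,-8,0],[-1,0,0,-8,0]]'
python3 - <<'E'
from h import *
s,K2,T2=cap("side"); o=observe(); print(o['position'],o['eef_rot'])
p=o['position']
q=[proj(K2,T2,p+[0,0,z]).round(0).tolist() for z in(19,-48)];print(q)
u,v=map(int,q[0]); crop(s,u-50,v-50,u+50,v+50,6,"pics/s5.png")
E
```

```text
time: 16.25
position: [420.6, -39.8, 88.1]
eef_rot: [3.14, -0.0, -1.841]
ft_force: [-0.1, -0.5, -0.2]
grip_width: 11.0
time: 16.75
position: [420.4, -39.9, 219.7]
eef_rot: [-3.141, 0.0, -1.841]
ft_force: [1.7, 0.4, -0.5]
grip_width: 11.0
time: 17.15
position: [420.8, -39.9, 298.8]
eef_rot: [-3.139, 0.001, -1.841]
ft_force: [-0.3, 0.5, -1.2]
grip_width: 10.8
[420.29908373 -39.84252634 297.70596696] [-3.14137689e+00 -9.30396756e-06 -1.84104240e+00]
[[259.0, 203.0], [259.0, 221.0]]
```

View pics/s5.png

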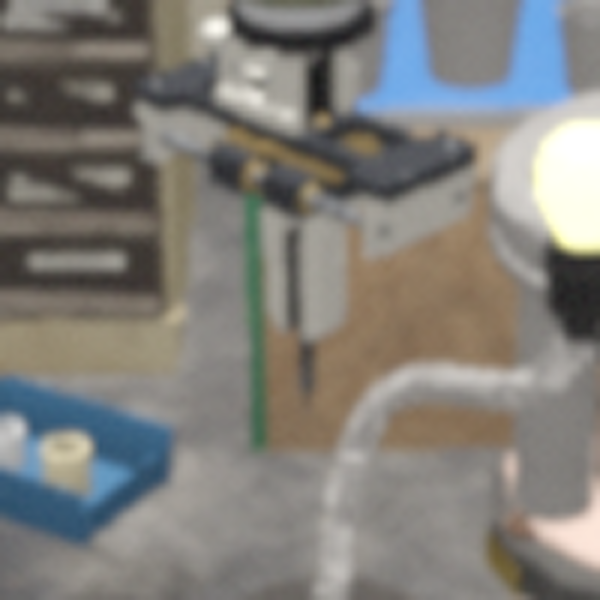

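```bash
python3 -m crank '[[-1,0,0,0,-0.1],[-1,0,0,0,-0.2],[-1,0,0,0,-0.27],[-1,0,0,0,-0.27]]'
python3 -m crank '[[-1,-3,0,0,0],[-1,-7,0,0,0],[-1,-11,0,0,0],[-1,-14,0,0,0],[-1,-16,0,0,0]]'
python3 -m crank '[[-1,0,-3,0,0],[-1,0,-7,0,0],[-1,0,-11,0,0],[-1,0,-15,0,0],[-1,0,-17,0,0]]'
python3 -m crank '[[-1,0,0,4,0],[-1,0,0,9,0],[-1,0,0,14,0],[-1,0,0,18,0],[-1,0,0,22,0]]'
python3 -m crank '[[-1,0,0,1,0],[-1,0,0,2,0],[-1,0,0,2.4,0],[-1,0,0,2.4,0],[-1,0,0,2.4,0]]'
python3 -m crank '[[-1,0,0,0,0],[-1,0,0,0,0]]' 6
```

```text
time: 17.6
position: [420.1, -39.8, 296.3]
eef_rot: [3.139, 0.0, -1.57]
ft_force: [0.2, 0.1, -1.2]
grip_width: 10.8
time: 18.1
position: [420.3, 122.3, 296.7]
eef_rot: [3.14, -0.0, -1.571]
ft_force: [0.5, -1.0, -0.1]
grip_width: 11.2
time: 18.6
position: [593.4, 119.8, 295.8]
eef_rot: [3.14, -0.001, -1.574]
ft_force: [-0.6, -0.2, -0.6]
grip_width: 10.9
time: 19.1
position: [589.8, 119.8, 74.7]
eef_rot: [3.139, -0.001, -1.573]
ft_force: [0.6, -0.1, -1.3]
grip_width: 11.1
time: 19.6
position: [591.8, 120.3, 55.0]
eef_rot: [-3.14, 0.001, -1.571]
ft_force: [-1.4, 0.1, -0.4]
grip_width: 10.9
time: 19.8
position: [591.5, 120.2, 54.5]
eef_rot: [-3.14, 0.0, -1.571]
ft_force: [0.0, 0.4, -1.2]
grip_width: 11.4
```

```bash
python3 -m crank '[[-1,0,0,0.3,0],[-1,0,0,0.5,0],[-1,0,0,0.6,0],[-1,0,0,0.7,0],[-1,0,0,0.7,0]]'
python3 -m crank '[[-1,0,-0.4,0.01,0],[-1,0,-0.8,0.05,0],[-1,0,-1.2,0.1,0],[-1,0,-1.7,0.23,0],[-1,0,-1.7,0.23,0]]'
python3 - <<'E'
from h import *
s,K2,T2=cap("side"); o=observe(); p=o['position']; print(p)
q=[proj(K2,T2,p+[0,0,z]).round(0).tolist() for z in(19,-48)];print(q)
u,v=map(int,q[0]); crop(s,u-40,v-40,u+40,v+40,7,"pics/s6.png")
E
```

```text
time: 20.3
position: [591.6, 120.2, 47.1]
eef_rot: [-3.14, 0.0, -1.571]
ft_force: [-0.1, -0.4, 7.4]
grip_width: 11.3
time: 20.8
position: [609.0, 120.2, 44.0]
eef_rot: [-3.141, 0.0, -1.571]
ft_force: [-0.3, -0.9, 1.9]
grip_width: 10.9
[608.76483202 120.1517532   44.07894677]
[[249.0, 231.0], [249.0, 246.0]]
```

View pics/s6.png

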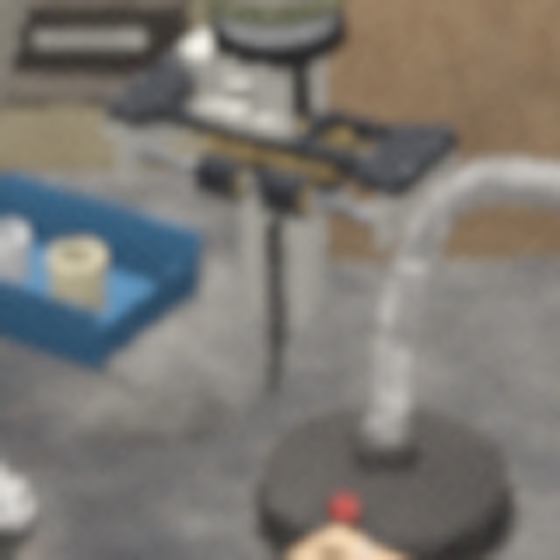

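Run:
```python
from h import *
s,K2,T2=cap("side")
for z in(0,3): print(onz(K2,T2,247.6,246,z), onz(K2,T2,247.6,246.8,z))
print(proj(K2,T2,[592,120.2,0]),proj(K2,T2,[608.8,120.2,0]))
# head projections: tilt 0 / 15deg about grasp point
g=np.array([608.8,120.2,63]); 
for a in(0,7,15): print(a,proj(K2,T2,g+np.array([32*np.sin(np.radians(a)),0,32*np.cos(np.radians(a))])),proj(K2,T2,g-67*np.array([np.sin(np.radians(a)),0,np.cos(np.radians(a))])))
```

```text
[600.26097817 122.29167212   0.        ] [595.33128931 119.26657328   0.        ]
[596.33407342 119.79810475   3.        ] [591.41912134 116.78204913   3.        ]
[246.95595518 247.140977  ] [249.17466816 245.11427747]
0 [248.62804119 224.37990058] [249.19713635 245.96652952]
7 [249.15284247 223.99024036] [248.12084825 246.84340282]
15 [249.7437003  223.68398415] [246.89467665 247.57453124]
```

```bash
python3 -m crank '[[-1,0,-0.5,0.16,0],[-1,0,-1.0,0.38,0],[-1,0,-1.5,0.63,0],[-1,0,-2.0,0.92,0],[-1,0,-2.0,0.92,0]]'
python3 -m crank '[[-1,0,-0.4,0.22,0],[-1,0,-0.7,0.45,0],[-1,0,-1.0,0.7,0],[-1,0,-1.1,0.8,0],[-1,0,-1.1,0.8,0]]'
python3 -m crank '[[-1,0,0,0,0],[-1,0,0,0,0],[-1,0,0,0,0]]' 40
python3 -m crank '[[-1,0,0,-3,0],[-1,0,0,-7,0],[-1,0,0,-11,0],[-1,0,0,-12,0],[-1,0,0,-12,0]]'
python3 - <<'E'
from h import *
s,K2,T2=cap("side"); o=observe(); p=o['position']; print(p)
g=p+[0,0,19]
for a in(0,15,30,45,60): 
    d=np.array([np.sin(np.radians(a)),0,np.cos(np.radians(a))]); print(a,proj(K2,T2,g+32*d).round(1),proj(K2,T2,g-67*d).round(1))
u,v=map(int,proj(K2,T2,g)); print(u-30,v-30); crop(s,u-30,v-30,u+30,v+30,10,"pics/s7.png")
E
```

```text
time: 21.4
position: [629.0, 120.1, 34.6]
eef_rot: [-3.141, 0.0, -1.571]
ft_force: [0.2, 0.9, 1.4]
grip_width: 10.6
time: 21.9
position: [639.3, 120.1, 26.9]
eef_rot: [-3.141, -0.0, -1.571]
ft_force: [1.1, 0.3, 1.3]
grip_width: 11.1
time: 22.2
position: [638.9, 120.2, 27.1]
eef_rot: [3.141, -0.0, -1.571]
ft_force: [-0.1, -0.1, 0.4]
grip_width: 10.9
time: 22.7
position: [639.7, 120.3, 148.8]
eef_rot: [-3.139, 0.001, -1.571]
ft_force: [-0.8, -0.1, -1.0]
grip_width: 10.7
[638.80360987 120.03537446 147.13913142]
0 [252.1 197.6] [252.6 220.1]
15 [253.3 197. ] [250.3 221.5]
30 [254.3 196.9] [248.1 221.8]
45 [255.2 197.4] [246.2 221. ]
60 [255.9 198.4] [244.6 219.1]
222 174
```

View pics/s7.png

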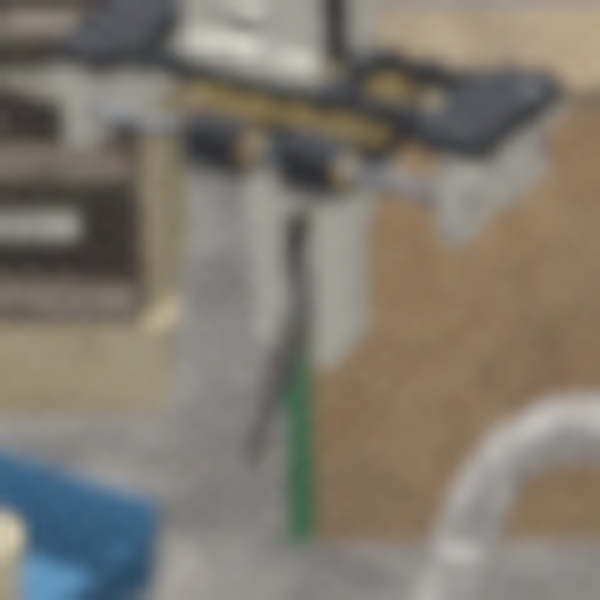

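```bash
python3 -m crank '[[-1,-2,-0.3,0,0],[-1,-5,-0.6,0,0],[-1,-8,-0.9,0,0],[-1,-11,-1.2,0,0],[-1,-13,-1.5,0,0]]'
python3 -m crank '[[-1,-1.5,-0.2,0,0],[-1,-3,-0.3,0,0],[-1,-3.5,-0.3,0,0],[-1,-3.5,-0.3,0,0],[-1,-3.5,-0.3,0,0]]'
python3 -m crank '[[-1,0,0,0,0],[-1,0,0,0,0],[-1,0,0,0,0],[-1,0,0,0,0],[-1,0,0,0,0]]'
python3 - <<'E'
from h import *
s,K2,T2=cap("side"); t,K,T=cap("top"); o=observe(); p=o['position']; print(p,o['joint_velocities'].round(3),o['grip_width'])
g=p+[0,0,19]; d=np.array([.707,0,.707]); print([proj(K2,T2,g-67*d).round(1),proj(K,T,g-67*d).round(1)],proj(K2,T2,g+32*d))
u,v=map(int,proj(K2,T2,g)); print(u-30,v-20)
a=cv2.resize(s[v-20:v+40,u-40:u+20],None,fx=6.66,fy=6.66,interpolation=cv2.INTER_CUBIC)
print("side crop0",u-40,v-20)
b=cv2.resize(t[150:230,125:225],(400,320),interpolation=cv2.INTER_CUBIC)
b=cv2.copyMakeBorder(b,0,a.shape[0]-320,0,0,cv2.BORDER_CONSTANT); cv2.imwrite("pics/f.png",np.hstack([a,b]))
E
```

```text
time: 23.25
position: [652.7, 252.5, 144.7]
eef_rot: [3.138, -0.0, -1.569]
ft_force: [0.5, 0.6, -1.4]
grip_width: 10.6
time: 23.75
position: [657.3, 283.8, 147.1]
eef_rot: [3.142, -0.001, -1.572]
ft_force: [0.1, -0.3, -0.6]
grip_width: 10.7
time: 24.25
position: [657.1, 285.0, 147.1]
eef_rot: [-3.142, -0.0, -1.571]
ft_force: [0.3, -0.2, -0.4]
grip_width: 10.4
[657.0574011  285.13056194 147.07708953] [-0.001 -0.    -0.    -0.    -0.002 -0.001 -0.001] 10.47799473829173
[array([213.6, 209.1]), array([192.5, 171.4])] [222.59305421 186.82349543]
189 173
side crop0 179 173
```

View pics/f.png

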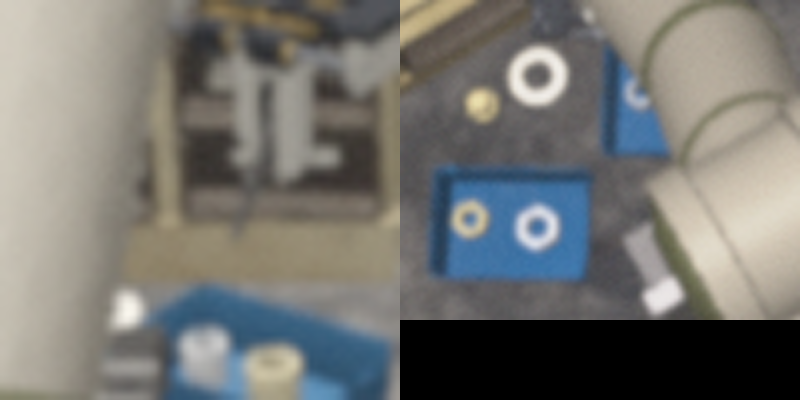

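```bash
python3 -c "
from cell import order
print(order.close_job())"
```

```text
the job is handed in; nothing more can be done
None
```

I did the job in the order asked and handed it in with the arm still and the punch held, at about 24 s of the 72 s.

- **Ferrule and nut:** the last top and side pictures show the loose ferrule standing in the ferrule tray and the loose nut lying in the nut tray. In the views taken during the job I saw no sign that the trays or the other things had moved. In the last top picture the arm hides part of the ferrule tray.
- **Drawing the punch:** I pulled it straight up out of the block.
- **Tipping the punch:** the moves can only turn the tool about its own axis. So I pressed the point on the bare bench in a light 6 N grip until the punch pivoted between the pads, then gripped it at 40 N. The point may have slid about 5 mm on the bench as it tipped.
- **Final pose:** the slant is about 40–45° from upright. The grip height gives about 45°, and the picture just after the lift gave about 42°. The point is at about (613, 285, 118) mm, near the middle of the ferrule tray and about 70 mm above its rim.
- **Last checks:** joint speeds were near zero and the grip width was 10.5 mm. In the final side view the point lay about 1 pixel (3–4 mm) from where I predicted it. The top camera could not confirm the point because the arm hid it.

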